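Stow the coloured stand tubes in their ribbed rests

ROBOT

A 7-joint arm with a two-finger parallel gripper is mounted at the origin on the work surface. World frame = base frame: x ahead of the robot, y to its left, z up, the work surface at z = 0. Lengths are in m, angles in rad, forces in N, time in s.
With the tool pointing down it reaches from about 0.35 to 0.9 m from the base axis. Payload 8.1 kg.
Tool frame: the origin (TCP) lies at the very end of the fingers, on their centre line; the grasp point (between the pads) lies arm.grip_point_offset behind it (arm.grip_point_offset is the distance from the TCP to the grasp point, in m); z points along the fingers, y is the line along which they close (so a half turn about z gives the same grasp; the last joint's range is limited). The gripper opens to 92 mm and grips with 3 to 60 N. Pads are 19 mm wide; open, the fingers measure 130 mm over their backs; the gripper's body (75 mm by 190 mm) begins 47 mm behind the grasp point.
Start: joints at [-1.447, 0.434, 0.025, 1.573, -0.012, 1.134, -0.075], TCP at [0.141, 0.609, 0.227] pointing down, gripper open.
Joint ranges: [-2.62, 2.62], [-0.44, 2.09], [-1.27, 1.32], [0.08, 2.57], [-1.32, 4.46], [0.12, 2], [-2.74, 2.74]. Speed limits (rad/s): [2.22, 2.22, 3.01, 3.01, 3.14, 3.14, 3.14].

INTERFACE

Orientations are given as a rotation vector (axis times angle).
In Python, from cell import arm gives the robot as it stands. The module is installed in compiled form; this text tells all that it offers.
- The arm moves only by the shell command python3 -m creep 'ROWS' [OPENING] [FORCE]. ROWS is JSON, a list of rows, each a list of 6 numbers: the shift along the tool's x, y, z scaled (see below), then the turn, a rotation vector about the tool's x, y, z scaled (see below). A call has 1 to 20 rows; each row shifts and turns the commanded pose from where the row before left it, along the tool's axes as they then stand; what a row does not reach is not made up. The controller multiplies each number of a shift by 0.4 m and each number of a turn by 120 degrees. A row lasts 1/12 s, in which the tool goes at most 41.7 mm and 7.16 degrees, less where a joint would pass 70% of its speed; a pose out of reach is approached as far as the arm can. A call with a number of a shift or a turn outside -1 to 1 is refused whole. A call with a gripper value outside its range is refused whole. OPENING is the closure, from -1 (fully open) to 1 (shut), set as the call begins (- or left out, the last holds). The fingers move at their own pace and stop on an object; FORCE is the grip in N (left out, the last holds). Time passes only in rows, so rows that do not move let the fingers close. It gives the time, the measured TCP pose, the force, the opening and the grip force at its end, in the units of the state.
- arm.observe(): the state, without advancing time (a new reading comes with each control period).
- arm.get_image(name): name is "side" or "top" or "wrist"; returns a dict with "frame" (384x512x3 uint8, red, green, blue), "intrinsics" (3x3 intrinsics, pixels), "rvec" (rotation vector, rad) and "tvec" (3), from world to camera coordinates, as OpenCV has them; the wrist camera has in their place "mount" (4x4, takes a point from camera to tool coordinates, whose origin is the TCP and whose axes are the flange's). Camera axes: x right, y down, z forward; pixel columns grow to the right and rows downward; lengths in m; the calibration is good to about 2 mm. A picture is of the moment at which its call begins: read the wrist's pose just before it. There is no depth.
- arm.sign_off(): hands the job in; it is judged then, once.
The state is a dict: "clock": time; "joints": joint angles; "dq": joint speeds; "joint_efforts": joint torques, N m; "position": TCP position; "ee_rot": TCP orientation; "force": force on the tool from outside, world axes, zero at the start; "ft_torque": the same for the moment, N m; "width": opening from 0.0 (shut) to 1.0 (fully open); "gripper_force": force on a finger pad.
Only numpy, scipy, OpenCV 4.12 (cv2) and the standard library are available. Lean on these libraries where they do the work, as an engineer would, in place of code of your own. Each camera call takes 0.05 s, during which the arm holds its last target. There are 200 camera calls.

TASK

Put away the three coloured stand tubes on the studio prep table: lay each one, centred lengthwise, in the middle groove of the ribbed rest of its own colour, so that it stays there without rolling. Set the tubes down gently, do not drop them, and leave the black tube, the lens and the battery where they are.

Things in the scene. Friction and masses are not known exactly. Their poses are not given: they have to be found in the camera images.
- tube_red: red round aluminium stand tube, outside diameter 30 mm, 100 mm long, 55 to 140 g, lying loose on the table (it can roll). Origin at the middle of its axis (15 mm above the table at the start); its x axis runs along the tube; its y and z axes turn as it rolls.
- tube_yellow: yellow round aluminium stand tube, outside diameter 30 mm, 120 mm long, 55 to 140 g, lying loose on the table (it can roll). Origin at the middle of its axis (15 mm above the table at the start); its x axis runs along the tube; its y and z axes turn as it rolls.
- tube_blue: blue round aluminium stand tube, outside diameter 30 mm, 140 mm long, 55 to 140 g, lying loose on the table (it can roll). Origin at the middle of its axis (15 mm above the table at the start); its x axis runs along the tube; its y and z axes turn as it rolls.
- rest_red: red ribbed rest, fixed: red plate 90 mm (x) by 92 mm (y), 9 mm thick, with four round-topped black ribs, 8 mm wide, along x at y = -36, -12, 12, 36 mm, tops 14 mm above the table. Origin: centre of its underside, on the table; z up. Middle groove: between the inner ribs, along x through the centre; a tube in it has its axis 25 mm above the table (29 mm if on a rib top). Both ends alike.
- rest_yellow: yellow ribbed rest, fixed: yellow plate 90 mm (x) by 92 mm (y), 9 mm thick, with four round-topped black ribs, 8 mm wide, along x at y = -36, -12, 12, 36 mm, tops 14 mm above the table. Origin: centre of its underside, on the table; z up. Middle groove: between the inner ribs, along x through the centre; a tube in it has its axis 25 mm above the table (29 mm if on a rib top). Both ends alike.
- rest_blue: blue ribbed rest, fixed: blue plate 90 mm (x) by 92 mm (y), 9 mm thick, with four round-topped black ribs, 8 mm wide, along x at y = -36, -12, 12, 36 mm, tops 14 mm above the table. Origin: centre of its underside, on the table; z up. Middle groove: between the inner ribs, along x through the centre; a tube in it has its axis 25 mm above the table (29 mm if on a rib top). Both ends alike.
- tube_black: plain black tube, diameter 30 mm, 120 mm long, lying loose (it can roll); a bystander. Origin at the middle of its axis, 15 mm above the table; x along the tube.
- lens: black camera lens standing upright, diameter 65 mm, 68 mm high, with a bright ring and violet front glass on top; loose, a bystander. Origin at the centre of its underside, z up.
- battery: white camera battery block with a grey label, 72 mm (x) by 42 mm (y) by 36 mm high; loose, a bystander. Origin at the centre of its underside, z up.
Mind the look-alikes: they are no part of the job. There is more than one size of the tube_yellow; the job needs the smallest.

How it is judged:
By the outcome, as a careful person would: the job done as asked, in the order asked, and still so for the second after the job is handed in, with the robot touching nothing.
It also fails if it takes over 96 s, if anything falls off the work surface, if the arm or the gripper's body presses on something with over 40 N, if the wrist force passes 120 N, or if a joint passes its speed limit or range.

## Working session

There is one attempt and no reset: what is moved stays moved. The work goes in short steps, Python scripts to look and compute and a shell command to move; the robot and the scene stay as the last step left them, time stands still between calls to the robot, and variables do not carry over. Pictures are saved under pics/ and viewed, at most 18 in all, crops included, and the job is handed in when it is done.

```bash
mkdir -p pics; ls
cat > h.py <<'E'
import numpy as np, cv2
from cell import arm
from scipy.spatial.transform import Rotation as R
def grab(n,f):
    s=arm.observe(); d=arm.get_image(n); cv2.imwrite('pics/'+f,cv2.cvtColor(d['frame'],cv2.COLOR_RGB2BGR)); d['s']=s; return d
E
python3 - <<'E'
from h import *
t=grab('top','top1.png');s=grab('side','side1.png')
import pickle
pickle.dump((t,s),open('ts.pkl','wb'))
for d in(t,s):
    Rm=cv2.Rodrigues(np.array(d['rvec'],float))[0]; print((-Rm.T@np.array(d['tvec'])).round(3),np.array(d['intrinsics']).round(1).tolist(), Rm.round(2).tolist())
s=arm.observe()
print(s,arm.grip_point_offset); print(R.from_rotvec(s['ee_rot']).as_matrix().round(3))
w=grab('wrist','w1.png');print(np.array(w['mount']).round(4))
E
```

```text
pics
[0.221 0.061 1.362] [[373.1, 0.0, 258.3], [0.0, 373.1, 192.4], [0.0, 0.0, 1.0]] [[-0.0, -1.0, -0.02], [-0.99, 0.0, -0.17], [0.17, 0.02, -0.99]]
[ 0.    -0.861  0.866] [[457.8, 0.0, 257.0], [0.0, 457.8, 188.1], [0.0, 0.0, 1.0]] [[0.91, -0.42, -0.01], [-0.26, -0.57, -0.78], [0.32, 0.71, -0.63]]
{'clock': 0.1, 'joints': array([-1.44661308,  0.43513844,  0.02494108,  1.5739751 , -0.01159887,
        1.13401005, -0.07504913]), 'dq': array([ 3.99758977e-04, -3.63875825e-05, -4.98881012e-04, -3.35113222e-03,
       -2.41493616e-04,  1.41430607e-03, -1.04487909e-04]), 'joint_efforts': array([ 3.16914804e-03, -6.69122386e+01,  9.88007225e-01, -3.15147400e+01,
       -6.05164468e-02,  3.75242543e-02,  4.59792068e-05]), 'position': array([0.14045962, 0.6085532 , 0.2260443 ]), 'ee_rot': array([-3.55444040e-01, -3.12137560e+00,  2.17632544e-03]), 'force': array([-0.07783648, -0.17005026, -0.18297894]), 'ft_torque': array([0.00920662, 0.00232688, 0.04882816]), 'gripper_force': 0.0, 'width': 1.002357166404852} 0.0188
[[-0.974  0.225 -0.   ]
 [ 0.225  0.974 -0.001]
 [-0.    -0.001 -1.   ]]
[[-2.000e-04 -9.701e-01 -2.426e-01  6.460e-02]
 [ 1.000e+00  1.000e-04 -1.100e-03  0.000e+00]
 [ 1.100e-03 -2.426e-01  9.701e-01 -1.594e-01]
 [ 0.000e+00  0.000e+00  0.000e+00  1.000e+00]]
```

View pics/top1.png

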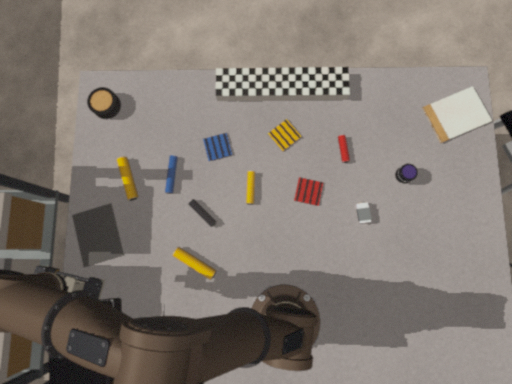

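View pics/side1.png

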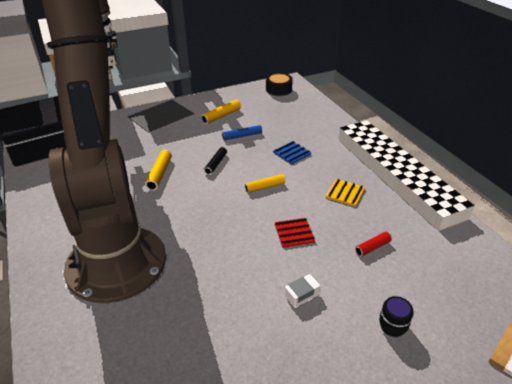

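The top view shows three yellow tubes, at (127,178), (194,263) and (251,187). The one at (251,187) looks the smallest, and the measurement and crop below should confirm it. The red tube is at (344,149) and the blue at (171,174). The rests are red (309,191), yellow (285,135) and blue (217,147). In the side view the same tubes are at yellow (265,184), red (374,244) and blue (242,132).

```bash
cat >> h.py <<'E'
def cam(d):
    """K, camera rotation (cam->world), camera origin in the world"""
    K=np.array(d['intrinsics'])
    if 'mount' in d:
        s=d['s']; T=np.eye(4); T[:3,:3]=R.from_rotvec(s['ee_rot']).as_matrix(); T[:3,3]=s['position']; C=T@np.array(d['mount']); return K,C[:3,:3],C[:3,3]
    Rm=cv2.Rodrigues(np.array(d['rvec'],float))[0]; return K,Rm.T,-Rm.T@np.array(d['tvec'],float).ravel()
def ray(d,p):
    K,Rc,o=cam(d); v=Rc@np.linalg.inv(K)@np.array([p[0],p[1],1.]); return o,v/np.linalg.norm(v)
def plane(d,p,z):
    o,v=ray(d,p); return o+v*(z-o[2])/v[2]
def tri(rs):
    A=sum(np.eye(3)-np.outer(v,v) for o,v in rs); b=sum((np.eye(3)-np.outer(v,v))@o for o,v in rs); return np.linalg.solve(A,b)
HUE={'red':(-8,8),'yellow':(17,34),'blue':(100,120)}
def blobs(d,c,amin=60,k=5):
    h=cv2.cvtColor(d['frame'],cv2.COLOR_RGB2HSV).astype(int); a,b=HUE[c]; H=(h[...,0]+90)%180-90 if a<0 else h[...,0]
    m=((H>=a)&(H<=b)&(h[...,1]>140)&(h[...,2]>50)).astype(np.uint8)
    m=cv2.morphologyEx(m,cv2.MORPH_CLOSE,np.ones((k,k),np.uint8))
    cs=[x for x in cv2.findContours(m,cv2.RETR_EXTERNAL,cv2.CHAIN_APPROX_NONE)[0] if cv2.contourArea(x)>amin]
    return [(cv2.minAreaRect(x),x) for x in cs]
E
python3 - <<'E'
from h import *
import pickle
t,s=pickle.load(open('ts.pkl','rb'))
for n,d in(('top',t),('side',s)):
  for c in HUE:
    for r,x in blobs(d,c):
        b=cv2.boxPoints(r); 
        if np.linalg.norm(b[0]-b[1])<np.linalg.norm(b[1]-b[2]): b=np.roll(b,-1,0)
        e=(b[0]+b[3])/2,(b[1]+b[2])/2
        P=[plane(d,p,.015)[:2] for p in e]; print(n,c,np.round(r[0]),np.round(r[1],1),'ctr',((P[0]+P[1])/2).round(3),'len',np.linalg.norm(P[0]-P[1]).round(3),'ang',np.degrees(np.arctan2(*(P[1]-P[0])[::-1])).round(1))
cv2.imwrite('pics/yel.png',cv2.resize(cv2.cvtColor(t['frame'],4)[125:295,100:290],None,fx=3.5,fy=3.5,interpolation=2))
E
```

```text
top red [308. 191.] [23.9 22.7] ctr [ 0.456 -0.091] len 0.087 ang -101.8
top red [343. 148.] [25.   6.7] ctr [ 0.618 -0.224] len 0.096 ang -172.3
top yellow [ 20. 355.] [18.7 38.3] ctr [-0.113  0.918] len 0.124 ang 0.5
top yellow [194. 263.] [45.3 10.6] ctr [0.197 0.322] len 0.163 ang -121.0
top yellow [ 26. 219.] [31.4 39.4] ctr [0.357 0.945] len 0.144 ang 0.5
top yellow [250. 187.] [ 7.1 31.2] ctr [0.474 0.122] len 0.116 ang -1.9
top yellow [126. 177.] [42.2 10.3] ctr [0.512 0.583] len 0.163 ang -161.8
top yellow [284. 135.] [23.2 23.6] ctr [ 0.671 -0.006] len 0.09 ang -49.6
top blue [217. 146.] [19.3 14.8] ctr [0.628 0.247] len 0.075 ang -164.3
side red [375. 242.] [11.1 33.5] ctr [ 0.621 -0.225] len 0.104 ang 7.8
side red [295. 232.] [26.  36.3] ctr [ 0.45  -0.105] len 0.099 ang -12.3
side yellow [508. 342.] [14.8 36.7] ctr [ 0.7  -0.58] len 0.102 ang 24.4
side yellow [345. 192.] [34.4 21.2] ctr [ 0.662 -0.018] len 0.101 ang -52.0
side yellow [265. 183.] [ 9.5 38.6] ctr [0.471 0.12 ] len 0.122 ang -2.9
side yellow [159. 167.] [13.  35.8] ctr [0.204 0.339] len 0.174 ang 58.2
side yellow [222. 110.] [10.6 36.9] ctr [0.516 0.591] len 0.166 ang 18.8
side yellow [280.  78.] [ 6. 15.] ctr [0.834 0.747] len 0.064 ang -25.2
side blue [292. 153.] [18.3 32.5] ctr [0.62  0.227] len 0.127 ang 12.1
side blue [242. 132.] [ 7.4 38.1] ctr [0.521 0.416] len 0.138 ang -5.0
```

View pics/yel.png

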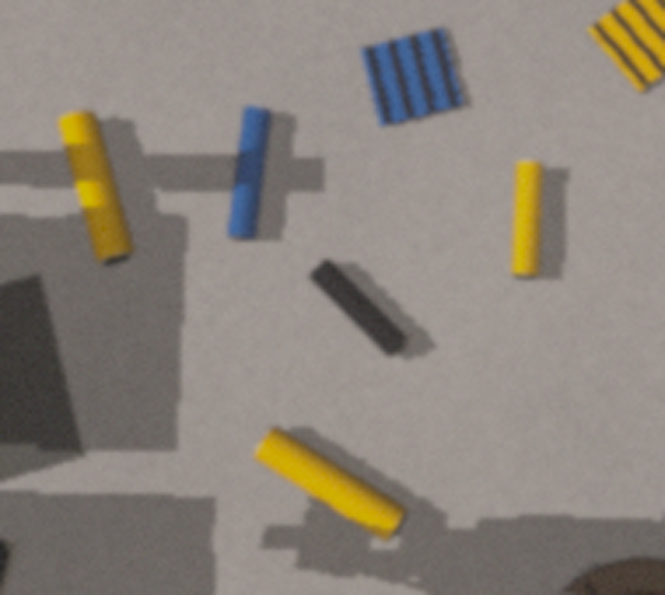

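In the crop, the three yellow candidates in top-view pixels are (126,177) at 163 mm, (194,263) at 163 mm and (250,187) at about 118 mm. The job needs the smallest, so it is (250,187), at about (0.474, 0.122). I'll start with blue, which is nearest, by going to hover over it.

```bash
cat >> h.py <<'E'
def yaw(s=None):
    m=R.from_rotvec((s or arm.observe())['ee_rot']).as_matrix(); return np.degrees(np.arctan2(m[1,0],m[0,0]))
def go(x,y,z,yw,near=None,turn=None):
    """print the turn (units, half-turn free) then shift (units, tool axes after the turn) to reach TCP pose, with tilt error"""
    s=arm.observe(); m=R.from_rotvec(s['ee_rot']).as_matrix(); p=s['position']
    dy=(yw-yaw(s)+90)%180-90 if turn is None else turn
    # target: tool straight down at the wanted yaw
    Y=np.radians(yaw(s)+dy); mt=np.array([[np.cos(Y),np.sin(Y),0],[np.sin(Y),-np.cos(Y),0],[0,0,-1]])
    tv=np.degrees(R.from_matrix(m.T@mt).as_rotvec())/120; sh=mt.T@(np.array([x,y,z])-p)/.4
    print('turn total',tv.round(4),'rows>=',np.ceil(np.linalg.norm(tv)/.0597),'| shift total',sh.round(4),'rows>=',np.ceil(np.linalg.norm(sh)/.104),'q7',s['joints'][6].round(2))
E
python3 -c "
from h import *
go(.50,.40,.25,175)"
```

```text
turn total [-0.0006  0.     -0.0666] rows>= 2.0 | shift total [-0.9408 -0.4412 -0.0597] rows>= 11.0 q7 -0.08
```

```bash
python3 -m creep '[[0,0,0,0,0,-0.033],[0,0,0,0,0,-0.033],[-0.078,-0.037,-0.005,0,0,0],[-0.078,-0.037,-0.005,0,0,0],[-0.078,-0.037,-0.005,0,0,0],[-0.078,-0.037,-0.005,0,0,0],[-0.078,-0.037,-0.005,0,0,0],[-0.078,-0.037,-0.005,0,0,0],[-0.078,-0.037,-0.005,0,0,0],[-0.078,-0.037,-0.005,0,0,0],[-0.078,-0.037,-0.005,0,0,0],[-0.078,-0.037,-0.005,0,0,0],[-0.078,-0.037,-0.005,0,0,0],[-0.078,-0.037,-0.005,0,0,0],[0,0,0,0,0,0],[0,0,0,0,0,0]]' -1
python3 - <<'E'
from h import *
import pickle
d=grab('wrist','w2.png'); pickle.dump(d,open('w2.pkl','wb')); print(np.array(d['intrinsics'])[0].round(1),yaw())
E
```

```text
clock: 1.48
position: [0.4999, 0.3967, 0.2504]
ee_rot: [0.147, 3.138, -0.002]
force: [0.5, 0.5, -0.7]
width: 0.999
gripper_force: 0.0
[328.2   0.  254.4] 174.82930871399685
```

View pics/w2.png

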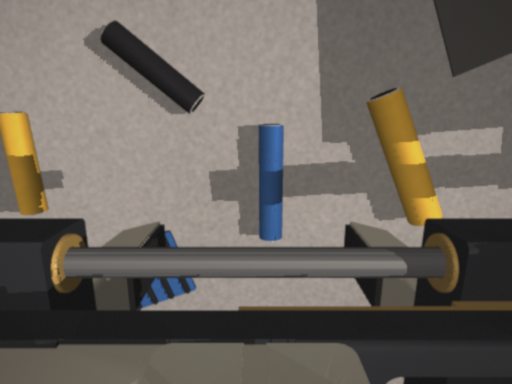

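The wrist view shows the blue tube whole at (271,182), the black tube at (152,66), a long yellow tube at (405,157) and the small yellow one partly at (25,165). The gripper hides part of the blue rest, at (168,270). I need a second place further out that shows both the rest and the tube.

```bash
cat >> h.py <<'E'
def axis_ends(r):
    b=cv2.boxPoints(r)
    if np.linalg.norm(b[0]-b[1])<np.linalg.norm(b[1]-b[2]): b=np.roll(b,-1,0)
    return (b[0]+b[3])/2,(b[1]+b[2])/2
E
python3 - <<'E'
from h import *
import pickle
d=pickle.load(open('w2.pkl','rb'))
for r,x in blobs(d,'blue'):
    P=[plane(d,p,.015)[:2] for p in axis_ends(r)]
    print(np.round(r[0]),np.round(r[1]),(sum(P)/2).round(4),np.linalg.norm(P[0]-P[1]).round(4),np.degrees(np.arctan2(*(P[1]-P[0])[::-1])).round(1))
go(.68,.29,.27,175)
E
```

```text
[145. 300.] [10. 10.] [0.6671 0.2319] 0.0142 104.6
[158. 289.] [21. 10.] [0.6534 0.2526] 0.0305 15.4
[175. 285.] [20. 10.] [0.649 0.276] 0.0279 16.1
[170. 240.] [16.  5.] [0.5844 0.2789] 0.0213 16.7
[270. 183.] [112.  21.] [0.5253 0.4136] 0.1411 -4.7
turn total [-0.0002 -0.0004 -0.0014] rows>= 1.0 | shift total [-0.477  -0.2305 -0.0493] rows>= 6.0 q7 0.77
```

```bash
python3 -m creep '[[-0.06,-0.029,-0.006,0,0,0],[-0.06,-0.029,-0.006,0,0,0],[-0.06,-0.029,-0.006,0,0,0],[-0.06,-0.029,-0.006,0,0,0],[-0.06,-0.029,-0.006,0,0,0],[-0.06,-0.029,-0.006,0,0,0],[-0.06,-0.029,-0.006,0,0,0],[-0.06,-0.029,-0.006,0,0,0],[0,0,0,0,0,0],[0,0,0,0,0,0]]'
python3 - <<'E'
from h import *
import pickle
d=grab('wrist','w3.png'); pickle.dump(d,open('w3.pkl','wb'))
E
```

```text
clock: 2.37
position: [0.6808, 0.2896, 0.2692]
ee_rot: [-0.14, -3.138, 0.0]
force: [-0.1, 0.8, -0.7]
width: 1.002
gripper_force: 0.0
```

View pics/w3.png

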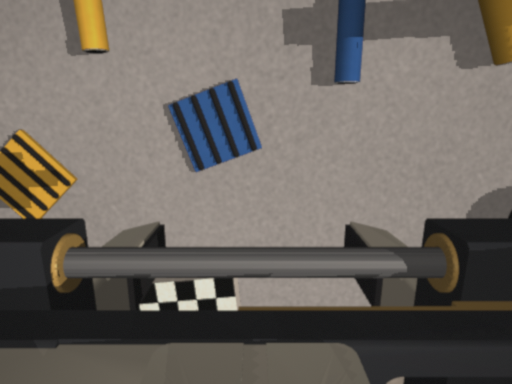

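The blue rest is whole at (215,125). The yellow rest, at (30,175), and the tubes at the top are cut off. I'll survey from higher up in three places, so that everything is seen from at least two.

```bash
python3 -m creep '[[0,-0.047,-0.03,0,0,0],[0,-0.047,-0.03,0,0,0],[0,-0.047,-0.03,0,0,0],[0,-0.047,-0.03,0,0,0],[0,-0.047,-0.03,0,0,0],[0,-0.047,-0.03,0,0,0],[0,-0.047,-0.03,0,0,0],[0,-0.047,-0.03,0,0,0],[0,0,0,0,0,0],[0,0,0,0,0,0]]'
python3 -c "
from h import *
import pickle
pickle.dump(grab('wrist','w4.png'),open('w4.pkl','wb'))"
python3 -m creep '[[0,-0.08,0,0,0,0],[0,-0.08,0,0,0,0],[0,-0.08,0,0,0,0],[0,-0.08,0,0,0,0],[0,-0.08,0,0,0,0],[0,0,0,0,0,0],[0,0,0,0,0,0]]'
python3 -c "
from h import *
import pickle
pickle.dump(grab('wrist','w5.png'),open('w5.pkl','wb'))"
python3 -m creep '[[0,-0.08,0,0,0,0],[0,-0.08,0,0,0,0],[0,-0.08,0,0,0,0],[0,-0.08,0,0,0,0],[0,-0.08,0,0,0,0],[0,0,0,0,0,0],[0,0,0,0,0,0]]'
python3 - <<'E'
from h import *
import pickle
pickle.dump(grab('wrist','w6.png'),open('w6.pkl','wb'))
for n in (2,3,4,5,6):
  d=pickle.load(open(f'w{n}.pkl','rb'))
  for c in HUE:
    for r,x in blobs(d,c,200,9):
      P=[plane(d,p,.015)[:2] for p in axis_ends(r)]
      print(n,c,np.round(r[0]),np.round(r[1]),(sum(P)/2).round(4),np.linalg.norm(P[0]-P[1]).round(4),np.degrees(np.arctan2(*(P[1]-P[0])[::-1])).round(1))
I=[cv2.imread(f'pics/w{n}.png')[:240] for n in(4,5,6)]
cv2.imwrite('pics/w456.png',np.vstack([cv2.resize(i,(427,200)) for i in I]))
E
```

```text
clock: 3.25
position: [0.6679, 0.1372, 0.3678]
ee_rot: [0.144, 3.136, 0.001]
force: [0.9, -0.2, -0.0]
width: 0.999
gripper_force: 0.0
clock: 3.88
position: [0.653, -0.0213, 0.3655]
ee_rot: [-0.143, -3.137, 0.0]
force: [-0.2, 0.7, -0.6]
width: 1.001
gripper_force: 0.0
clock: 4.52
position: [0.6392, -0.1793, 0.3653]
ee_rot: [-0.141, -3.138, -0.001]
force: [-0.1, 1.4, 0.1]
width: 0.999
gripper_force: 0.0
2 yellow [482. 306.] [ 5. 57.] [0.7179 0.6856] 0.077 84.7
2 yellow [447. 262.] [54. 19.] [0.6503 0.6353] 0.0772 4.8
2 yellow [ 61. 258.] [20. 55.] [0.5979 0.1334] 0.081 144.7
2 yellow [ 20. 163.] [104.  33.] [0.4714 0.1139] 0.1244 -2.8
2 yellow [405. 159.] [136.  37.] [0.5114 0.5794] 0.1709 18.5
2 blue [165. 287.] [22. 56.] [0.6509 0.2615] 0.0773 104.5
2 blue [270. 183.] [112.  21.] [0.5253 0.4136] 0.1411 -4.7
3 yellow [464. 306.] [ 6. 94.] [0.9086 0.567 ] 0.1329 85.7
3 yellow [446. 263.] [54. 22.] [0.8407 0.5383] 0.0828 7.9
3 yellow [ 63. 261.] [24. 58.] [0.7908 0.0158] 0.0896 149.2
3 yellow [ 26. 178.] [75. 68.] [ 0.6736 -0.0047] 0.09 37.3
3 yellow [495.  31.] [63. 32.] [0.5522 0.5798
[... 900 characters left out ...]
64. 261.] [24. 56.] [ 0.8032 -0.3589] 0.1074 152.3
5 yellow [263. 166.] [56. 58.] [ 0.6731 -0.01  ] 0.0905 129.2
5 yellow [342.  30.] [20. 61.] [0.4889 0.1184] 0.0799 178.4
5 blue [425. 122.] [56. 65.] [0.6276 0.2406] 0.0949 103.5
6 red [222. 142.] [66. 18.] [ 0.6166 -0.228 ] 0.1007 7.7
6 red [301.  26.] [64. 61.] [ 0.4625 -0.0968] 0.091 77.4
6 yellow [481. 306.] [ 5. 60.] [0.9374 0.191 ] 0.1048 84.9
6 yellow [443. 263.] [55. 27.] [0.8503 0.1216] 0.1025 4.0
6 yellow [ 64. 262.] [25. 57.] [ 0.7914 -0.5158] 0.1088 156.5
6 yellow [362. 166.] [55. 60.] [ 0.6721 -0.0131] 0.091 127.7
6 yellow [454.  31.] [23. 64.] [0.4899 0.1191] 0.0835 178.1
6 blue [502. 130.] [59. 17.] [0.6357 0.2007] 0.0899 5.2
```

View pics/w456.png

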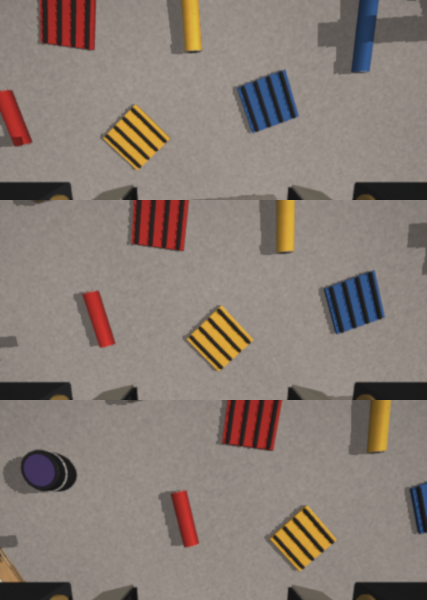

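The strip shows all three rests. Yellow is whole in all three views, at (163,165), (263,166) and (362,166). Blue is at (322,121) and (425,122). The red tube is at (118,142) and (222,142). The red rest is cut off at the top. Next I triangulate the heights, then start with red because the arm is above it.

Run:
```python
from h import *
import pickle
t,s=pickle.load(open('ts.pkl','rb')); D={n:pickle.load(open(f'w{n}.pkl','rb')) for n in range(2,7)}; D['t']=t; D['s']=s
def near(n,c,px,k):
    return min((r for r,x in blobs(D[n],c,60,k)),key=lambda r:np.hypot(r[0][0]-px[0],r[0][1]-px[1]))
def T(name,c,lst):
    rs=[near(n,c,p,3 if n in('t','s') and 'rest' not in name else 9 if n not in('t','s') else 5) for n,p in lst]
    rays=[ray(D[n],r[0]) for (n,_),r in zip(lst,rs)]; X=tri(rays)
    print(name,X.round(4),'miss mm',[round(1e3*np.linalg.norm(np.cross(v,X-o)),1) for o,v in rays],
     'ctr@z=X',[plane(D[n],r[0],X[2])[:2].round(4).tolist() for (n,_),r in zip(lst,rs)])
T('red tube','red',[(5,(118,142)),(6,(222,142)),('t',(343,148)),('s',(375,242))])
T('red tube w','red',[(5,(118,142)),(6,(222,142))])
T('yel tube','yellow',[('t',(250,187)),('s',(265,183))])
T('blue tube','blue',[(2,(270,183)),('t',(171,174)),('s',(242,132))])
T('blue tube','blue',[(2,(270,183)),('s',(242,132))])
T('yel rest','yellow',[(4,(163,165)),(5,(263,166)),(6,(362,166))])
T('blue rest','blue',[(3,(215,126)),(4,(322,121)),(5,(425,122))])
T('red rest','red',[('t',(308,191)),('s',(295,232))])
go(.60,-.2,.22,187.6)
```

```text
red tube [ 0.616  -0.2269  0.0185] miss mm [np.float64(1.9), np.float64(1.2), np.float64(3.3), np.float64(2.1)] ctr@z=X [[0.6143, -0.2278], [0.6152, -0.2278], [0.6167, -0.2237], [0.6177, -0.2282]]
red tube w [ 0.6147 -0.2278  0.0187] miss mm [np.float64(0.4), np.float64(0.4)] ctr@z=X [[0.6143, -0.2277], [0.6152, -0.2278]]
yel tube [0.4729 0.1226 0.0124] miss mm [np.float64(1.2), np.float64(1.2)] ctr@z=X [[0.474, 0.1222], [0.4717, 0.1227]]Traceback (most recent call last):
  File "<stdin>", line 14, in <module>
  File "<stdin>", line 7, in T
  File "<stdin>", line 5, in near
ValueError: min() iterable argument is empty
```

```bash
sed -i 's/(h\[...,1\]>140)&(h\[...,2\]>50)/(h[...,1]>110)\&(h[...,2]>40)/' h.py
python3 - <<'E'
from h import *
import pickle
t,s=pickle.load(open('ts.pkl','rb')); D={n:pickle.load(open(f'w{n}.pkl','rb')) for n in range(2,7)}; D['t']=t; D['s']=s
def near(n,c,px,k):
    return min((r for r,x in blobs(D[n],c,40,k)),key=lambda r:np.hypot(r[0][0]-px[0],r[0][1]-px[1]))
def T(name,c,lst):
    rs=[near(n,c,p,3 if n in('t','s') and 'rest' not in name else 9 if n not in('t','s') else 5) for n,p in lst]
    rays=[ray(D[n],r[0]) for (n,_),r in zip(lst,rs)]; X=tri(rays)
    print(name,X.round(4),'miss mm',[float(round(1e3*np.linalg.norm(np.cross(v,X-o)),1)) for o,v in rays],[np.round(r[0]).tolist() for r in rs])
T('blue tube','blue',[(2,(270,183)),('t',(171,174)),('s',(242,132))])
T('blue tube','blue',[(2,(270,183)),('s',(242,132))])
T('yel rest','yellow',[(4,(163,165)),(5,(263,166)),(6,(362,166))])
T('blue rest','blue',[(3,(215,126)),(4,(322,121)),(5,(425,122))])
T('red rest','red',[('t',(308,191)),('s',(295,232))])
go(.60,-.2,.22,187.6)
E
```

```text
blue tube [0.5219 0.4162 0.0159] miss mm [1.8, 2.3, 1.1] [[271.0, 182.0], [170.0, 174.0], [242.0, 132.0]]
blue tube [0.5209 0.4146 0.0163] miss mm [0.5, 0.5] [[271.0, 182.0], [242.0, 132.0]]
yel rest [ 0.6729 -0.0101  0.0098] miss mm [0.3, 0.4, 0.1] [[163.0, 165.0], [263.0, 166.0], [363.0, 166.0]]
blue rest [0.6284 0.2444 0.0089] miss mm [0.4, 0.4, 0.3] [[215.0, 126.0], [322.0, 121.0], [425.0, 122.0]]
red rest [ 0.4571 -0.0924  0.0011] miss mm [0.4, 0.4] [[308.0, 191.0], [294.0, 232.0]]
turn total [ 0.0007 -0.0002 -0.1049] rows>= 2.0 | shift total [ 0.106  -0.0433  0.3633] rows>= 4.0 q7 1.76
```

Heights agree with the text: the rest's mid-silhouette is at about 9–10 mm and the tube axes at about 16 mm. Now a closer hover over the red tube.

```bash
python3 -m creep '[[0,0,0,0,0,-0.0525],[0,0,0,0,0,-0.0525],[0.019,0.010,0.07,0,0,0],[0.019,0.010,0.07,0,0,0],[0.019,0.010,0.07,0,0,0],[0.019,0.010,0.07,0,0,0],[0.019,0.010,0.07,0,0,0],[0.019,0.010,0.07,0,0,0],[0,0,0,0,0,0],[0,0,0,0,0,0]]'
cat >> h.py <<'E'
def meas(c,z,k=9,n='wrist',f='tmp.png',amin=300):
    d=grab(n,f)
    for r,x in blobs(d,c,amin,k):
      P=[plane(d,p,z)[:2] for p in axis_ends(r)]
      print(c,np.round(r[0]),np.round(r[1]),(sum(P)/2).round(4),'L',np.linalg.norm(P[0]-P[1]).round(4),'ang',np.degrees(np.arctan2(*(P[1]-P[0])[::-1])).round(1))
    return d
E
python3 - <<'E'
from h import *
print(arm.observe()['position'],yaw())
meas('red',.017)
go(.615,-.228,.12,187.6)
E
```

```text
clock: 5.4
position: [0.5907, -0.1584, 0.1973]
ee_rot: [0.211, -3.132, -0.003]
force: [-0.6, 0.1, 0.4]
width: 0.999
gripper_force: 0.0
[ 0.5906972  -0.15844695  0.19732171] -172.27822328641378
red [187. 191.] [95. 28.] [ 0.6186 -0.2275] L 0.1039 ang 7.9
red [337.  47.] [ 96. 103.] [ 0.4572 -0.0973] L 0.0909 ang 167.4
turn total [0.0002 0.0005 0.0006] rows>= 1.0 | shift total [-0.034  -0.1774  0.1975] rows>= 3.0 q7 1.96
```

```bash
python3 -m creep '[[-0.009,-0.044,0.03,0,0,0],[-0.009,-0.044,0.03,0,0,0],[-0.009,-0.044,0.03,0,0,0],[-0.009,-0.044,0.03,0,0,0],[0,0,0,0,0,0],[0,0,0,0,0,0]]'
python3 - <<'E'
from h import *
s=arm.observe();print(s['position'],yaw())
d=meas('red',.0165,f='w7.png')
go(.6165,-.2278,.02,187.8)
E
```

```text
clock: 5.95
position: [0.6158, -0.23, 0.1512]
ee_rot: [-0.204, 3.133, -0.001]
force: [0.2, 0.0, -0.4]
width: 0.999
gripper_force: 0.0
[ 0.61576748 -0.23002382  0.15121091] -172.5377848927747
red [258. 186.] [111.  31.] [ 0.619  -0.2272] L 0.1046 ang 7.6
red [439.  27.] [116. 104.] [ 0.4657 -0.0975] L 0.0976 ang 78.0
turn total [-0.0002  0.0012 -0.0022] rows>= 1.0 | shift total [-0.0018  0.0025  0.3289] rows>= 4.0 q7 2.07
```

View pics/w7.png

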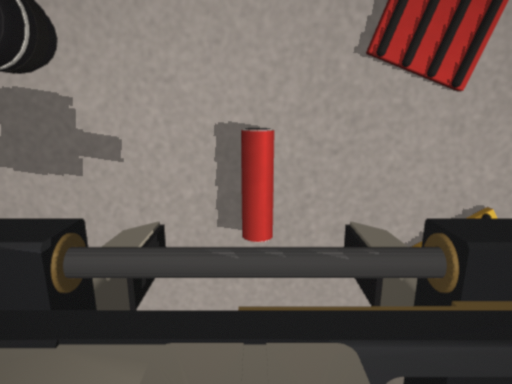

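The red tube is at (258,186), centred between the fingers, and fully visible. Descending to a TCP height of 5 mm, so the fingertips clear the ribs when I place it.

```bash
python3 -m creep '[[-0.001,0.003,0.07,0,0,0],[-0.001,0.003,0.07,0,0,0],[0,0,0.07,0,0,0],[0,0,0.06,0,0,0],[0,0,0.045,0,0,0],[0,0,0.03,0,0,0],[0,0,0.02,0,0,0],[0,0,0,0,0,0],[0,0,0,0,0,0]]'
```

```text
clock: 6.75
position: [0.6156, -0.2264, 0.0049]
ee_rot: [-0.207, 3.134, -0.0]
force: [0.3, -0.1, 0.8]
width: 1.004
gripper_force: 0.0
```

```bash
python3 -m creep '[[0,0,0,0,0,0],[0,0,0,0,0,0],[0,0,0,0,0,0],[0,0,0,0,0,0],[0,0,0,0,0,0],[0,0,0,0,0,0],[0,0,0,0,0,0],[0,0,0,0,0,0],[0,0,0,0,0,0],[0,0,0,0,0,0]]' 1 20
python3 -m creep '[[0,0,-0.02,0,0,0],[0,0,-0.04,0,0,0],[0,0,-0.06,0,0,0],[0,0,-0.08,0,0,0],[0,0,-0.08,0,0,0],[0,0,-0.08,0,0,0],[0,0,0,0,0,0],[0,0,0,0,0,0]]'
python3 - <<'E'
from h import *
s=arm.observe();print(s['position'],yaw())
d=grab('wrist','w8.png')
go(.457,-.093,.14,167.5)
E
```

```text
clock: 7.58
position: [0.6148, -0.2266, 0.0039]
ee_rot: [0.206, -3.135, -0.0]
force: [0.4, -0.4, 0.0]
width: 0.324
gripper_force: 3.4
clock: 8.25
position: [0.6161, -0.2271, 0.1507]
ee_rot: [-0.206, 3.13, -0.002]
force: [-0.8, 0.2, -1.0]
width: 0.323
gripper_force: 20.0
[ 0.61610552 -0.22711628  0.15074059] -172.4834808489763
turn total [-1.000e-04  7.000e-04  1.668e-01] rows>= 3.0 | shift total [0.4578 0.2407 0.022 ] rows>= 5.0 q7 2.07
```

View pics/w8.png

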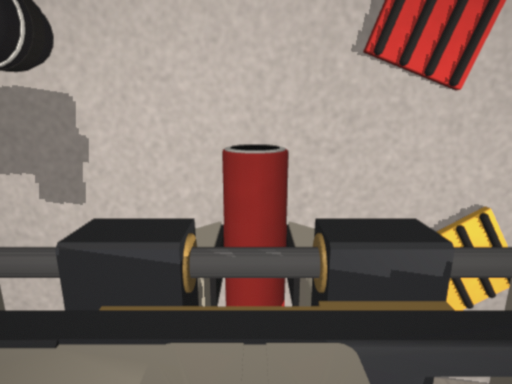

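The red tube is held at (255,230). Now I move to a spot where the red rest is fully in view beside it.

```bash
python3 -m creep '[[0.02,0.017,-0.022,0,0,0.042],[0.02,0.017,-0.022,0,0,0.042],[0.02,0.017,-0.022,0,0,0.042],[0.02,0.017,-0.022,0,0,0.042],[0.02,0.017,-0.022,0,0,0],[0.02,0.017,-0.022,0,0,0],[0.02,0.017,-0.022,0,0,0],[0.02,0.017,-0.022,0,0,0],[0,0,0,0,0,0],[0,0,0,0,0,0]]'
python3 - <<'E'
from h import *
import pickle
d=pickle.load(open('w5.pkl','rb'))
d=meas('red',.0095,f='w9.png');pickle.dump(d,open('w9.pkl','wb'));print(d['s']['position'],yaw())
go(.457,-.093,.14,167.5)
E
```

```text
clock: 9.13
position: [0.5578, -0.1655, 0.219]
ee_rot: [0.343, 3.121, 0.0]
force: [-0.2, -0.7, -0.8]
width: 0.319
gripper_force: 20.0
red [254. 292.] [27. 57.] [ 0.7084 -0.1992] L 0.0714 ang 77.5
red [255. 198.] [64. 96.] [ 0.5923 -0.1728] L 0.1156 ang 167.5
red [300.  62.] [90. 89.] [ 0.4575 -0.0937] L 0.0888 ang -10.6
[ 0.55784105 -0.16549783  0.21903934] 167.41761504755132
turn total [-0.      0.0003 -0.0007] rows>= 1.0 | shift total [0.2854 0.1236 0.1963] rows>= 4.0 q7 1.66
```

View pics/w9.png

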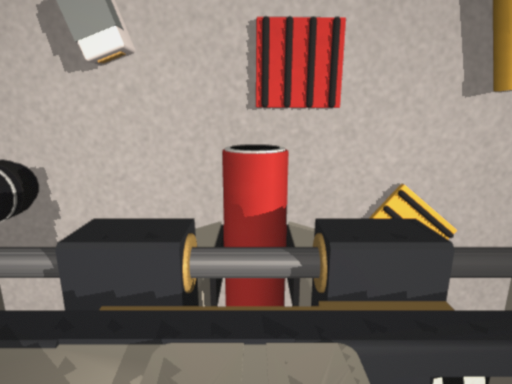

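```bash
cat >> h.py <<'E'
def ribs(d,c,px,zt=.0135,k=9):
    """rib axes inside the rest nearest px: centre of all four, angle"""
    r,x=min(((r,x) for r,x in blobs(d,c,300,k)),key=lambda q:np.hypot(q[0][0][0]-px[0],q[0][0][1]-px[1]))
    m=np.zeros(d['frame'].shape[:2],np.uint8); cv2.fillConvexPoly(m,cv2.convexHull(x),1)
    g=d['frame'].max(2); g4=((cv2.medianBlur(g,3)<75)&(m>0)).astype(np.uint8)
    out=[]
    for q in cv2.findContours(g4,cv2.RETR_EXTERNAL,cv2.CHAIN_APPROX_NONE)[0]:
        if cv2.contourArea(q)<60: continue
        rr=cv2.minAreaRect(q); P=[plane(d,p,zt)[:2] for p in axis_ends(rr)]
        L=np.linalg.norm(P[0]-P[1])
        if L>.06: out.append(((P[0]+P[1])/2,(np.degrees(np.arctan2(*(P[1]-P[0])[::-1]))+90)%180-90,L))
    out.sort(key=lambda o:o[0][1])
    for o in out: print('  rib',o[0].round(4),o[1].round(1),o[2].round(3))
    print('rest ctr by ribs',np.mean([o[0] for o in out],0).round(4),'ang',np.mean([o[1] for o in out]).round(2),'plate',plane(d,r[0],.0095)[:2].round(4))
E
python3 - <<'E'
from h import *
import pickle
d=pickle.load(open('w9.pkl','rb')); ribs(d,'red',(300,62))
for n,c,px in((4,'yellow',(163,165)),(5,'yellow',(263,166)),(3,'blue',(215,126)),(4,'blue',(322,121))): print(n,c); ribs(pickle.load(open(f'w{n}.pkl','rb')),c,px)
# tube end in the tool frame: red begins row 152 (top rim), face bottom rim row ~145
M=np.array(d['mount']);K=np.array(d['intrinsics'])
for row,z in((152,-.010-.015),(145,-.010+.015)):
    v=M[:3,:3]@np.linalg.inv(K)@[255.,row,1]; o=M[:3,3]; print('end tool', (o+v*(z-o[2])/v[2]).round(4))
E
```

```text
rib [ 0.4498 -0.1305] -12.1 0.088
  rib [ 0.4544 -0.1074] -13.1 0.087
  rib [ 0.4597 -0.084 ] -12.8 0.087
  rib [ 0.4657 -0.061 ] -13.0 0.087
rest ctr by ribs [ 0.4574 -0.0957] ang -12.75 plate [ 0.4561 -0.0935]
4 yellow
  rib [ 0.6962 -0.0377] 38.5 0.083
  rib [ 0.6814 -0.0188] 38.5 0.085
  rib [ 0.6667 -0.    ] 38.7 0.084
  rib [0.6514 0.0186] 39.0 0.085
rest ctr by ribs [ 0.6739 -0.0095] ang 38.67 plate [ 0.6727 -0.01  ]
5 yellow
  rib [ 0.6966 -0.0382] 39.0 0.084
  rib [ 0.6811 -0.0199] 38.5 0.083
  rib [ 0.6665 -0.0009] 38.6 0.083
  rib [0.6519 0.0181] 38.6 0.084
rest ctr by ribs [ 0.674  -0.0102] ang 38.65 plate [ 0.6732 -0.0103]
3 blue
  rib [0.6391 0.2095] 14.9 0.088
  rib [0.6327 0.2327] 15.2 0.088
  rib [0.6265 0.2556] 14.9 0.088
  rib [0.6202 0.2788] 15.2 0.087
rest ctr by ribs [0.6296 0.2441] ang 15.08 plate [0.6287 0.2442]
4 blue
  rib [0.6389 0.2085] 15.1 0.087
  rib [0.6326 0.2317] 15.0 0.088
  rib [0.6258 0.2546] 15.0 0.087
  rib [0.6204 0.2779] 15.0 0.087
rest ctr by ribs [0.6294 0.2431] ang 15.03 plate [0.6283 0.2447]
end tool [ 0.0486  0.0001 -0.025 ]
end tool [0.0485 0.0002 0.005 ]
```

```bash
python3 -c "
from h import *
go(.4555,-.0949,.06,167.25)"
```

```text
turn total [-0.      0.0003  0.0014] rows>= 1.0 | shift total [0.2886 0.1169 0.3963] rows>= 5.0 q7 1.66
```

```bash
python3 -m creep '[[0.049,0.02,0.02,0,0,0.0014],[0.048,0.0195,0.05,0,0,0],[0.048,0.0195,0.06,0,0,0],[0.048,0.0195,0.06,0,0,0],[0.048,0.0195,0.06,0,0,0],[0.048,0.019,0.06,0,0,0],[0,0,0.05,0,0,0],[0,0,0.036,0,0,0],[0,0,0,0,0,0],[0,0,0,0,0,0]]'
python3 -c "
from h import *
go(.4555,-.0949,.016,167.25)
print(yaw())
grab('wrist','w10.png');grab('side','s10.png')"
```

```text
clock: 10.02
position: [0.4549, -0.0953, 0.0594]
ee_rot: [-0.351, -3.12, 0.001]
force: [0.0, -0.7, -1.4]
width: 0.319
gripper_force: 20.0
turn total [-0.0003 -0.0009 -0.0007] rows>= 1.0 | shift total [-0.0012  0.0013  0.1084] rows>= 2.0 q7 1.59
167.16478367727552
```

View pics/w10.png

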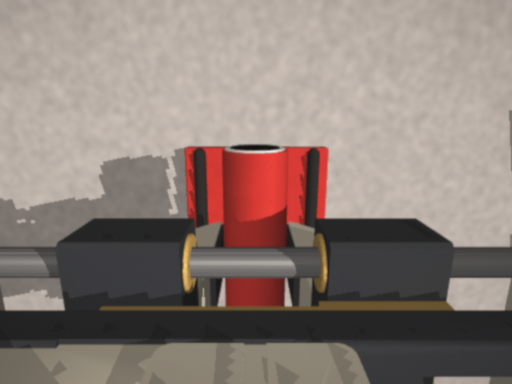

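The tube is centred between the outer ribs (columns 200 and 313, tube at 255). Lowering gently.

```bash
python3 -m creep '[[-0.001,0.001,0.03,0,0,0],[0,0,0.03,0,0,0],[0,0,0.02,0,0,0],[0,0,0.012,0,0,0],[0,0,0.008,0,0,0],[0,0,0.005,0,0,0],[0,0,0.003,0,0,0],[0,0,0.002,0,0,0],[0,0,0,0,0,0],[0,0,0,0,0,0]]'
```

```text
clock: 10.95
position: [0.4559, -0.0945, 0.0161]
ee_rot: [0.35, 3.122, 0.0]
force: [-0.4, 0.4, -1.3]
width: 0.319
gripper_force: 20.0
```

```bash
python3 -m creep '[[0,0,0.001,0,0,0],[0,0,0.001,0,0,0],[0,0,0.001,0,0,0],[0,0,0,0,0,0],[0,0,0,0,0,0]]'
python3 -m creep '[[0,0,0.001,0,0,0],[0,0,0.001,0,0,0],[0,0,0,0,0,0],[0,0,0,0,0,0]]'
```

```text
clock: 11.37
position: [0.4557, -0.0945, 0.0147]
ee_rot: [-0.35, -3.122, -0.0]
force: [-0.9, 0.7, -1.1]
width: 0.319
gripper_force: 20.0
clock: 11.7
position: [0.4557, -0.0945, 0.0139]
ee_rot: [-0.35, -3.122, -0.0]
force: [-0.3, 0.4, -0.4]
width: 0.323
gripper_force: 20.0
```

```bash
python3 -m creep '[[0,0,0.001,0,0,0],[0,0,0.001,0,0,0],[0,0,0,0,0,0],[0,0,0,0,0,0]]'
python3 -c "
from h import *
grab('wrist','w11.png')
d=grab('side','s11.png');cv2.imwrite('pics/s11c.png',cv2.resize(cv2.cvtColor(d['frame'],4)[190:270,240:360],None,fx=5,fy=5,interpolation=2))"
```

```text
clock: 12.03
position: [0.4558, -0.0945, 0.0134]
ee_rot: [0.35, 3.122, 0.0]
force: [-0.8, -0.0, 5.5]
width: 0.327
gripper_force: 20.0
```

View pics/s11c.png

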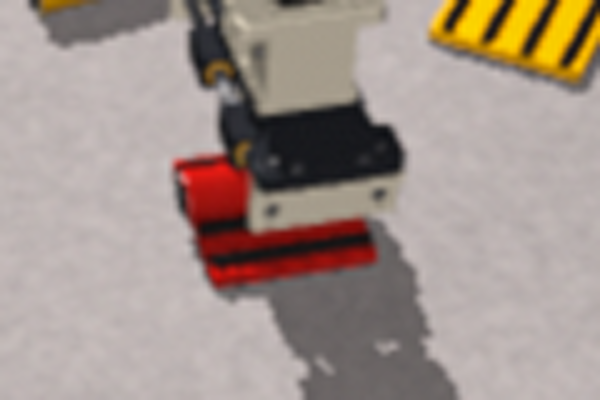

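Contact is felt at 5.5 N with the tube at its expected seating height. I'll release by about 2.5 mm per side so the fingers clear the outer ribs, then retreat straight up.

```bash
python3 -m creep '[[0,0,0,0,0,0],[0,0,0,0,0,0],[0,0,0,0,0,0],[0,0,0,0,0,0],[0,0,0,0,0,0],[0,0,0,0,0,0]]' 0.24 20
python3 -m creep '[[0,0,-0.01,0,0,0],[0,0,-0.02,0,0,0],[0,0,-0.03,0,0,0],[0,0,-0.06,0,0,0],[0,0,-0.08,0,0,0],[0,0,-0.08,0,0,0],[0,0,-0.08,0,0,0],[0,0,0,0,0,0],[0,0,0,0,0,0]]'
python3 - <<'E'
from h import *
meas('red',.025,f='w12.png')
go(.474,.1222,.16,178)
E
```

```text
clock: 12.63
position: [0.4557, -0.0945, 0.0131]
ee_rot: [-0.35, -3.122, 0.0]
force: [0.1, -0.3, 0.4]
width: 0.377
gripper_force: 0.0
clock: 13.38
position: [0.457, -0.0946, 0.1594]
ee_rot: [0.35, 3.117, 0.001]
force: [0.6, 0.8, -0.5]
width: 0.376
gripper_force: 0.0
red [254. 185.] [112.  98.] [ 0.4604 -0.0959] L 0.1054 ang -12.8
turn total [ 0.0002  0.0009 -0.09  ] rows>= 2.0 | shift total [-0.0261  0.5427 -0.005 ] rows>= 6.0 q7 1.53
```

View pics/w12.png

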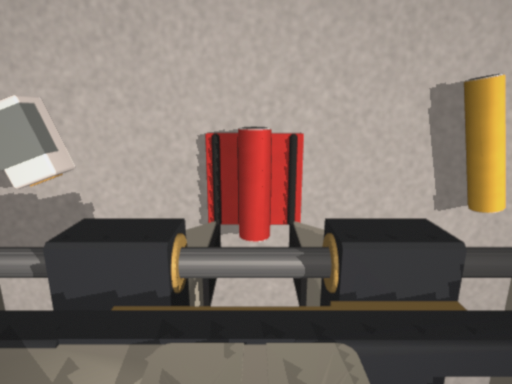

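The red tube lies in the middle groove at (254,185), with the outer ribs even at columns 216 and 293. Next is the yellow tube, seen here at (486,145).

```bash
python3 -m creep '[[0,0,0,0,0,-0.045],[0,0,0,0,0,-0.045],[-0.004,0.075,0,0,0,0],[-0.004,0.078,0,0,0,0],[-0.004,0.078,0,0,0,0],[-0.004,0.078,0,0,0,0],[-0.004,0.078,0,0,0,0],[-0.004,0.078,0,0,0,0],[-0.002,0.078,-0.005,0,0,0],[0,0,0,0,0,0],[0,0,0,0,0,0]]' -1
python3 - <<'E'
from h import *
print(yaw()); d=meas('yellow',.0165,f='w13.png')
d=meas('yellow',.0165,n='top')
go(.473,.1222,.005,178)
E
```

```text
clock: 14.35
position: [0.4727, 0.1238, 0.1579]
ee_rot: [-0.049, -3.139, 0.001]
force: [-0.9, -0.7, -1.5]
width: 1.002
gripper_force: 0.0
178.21326397902232
yellow [375. 306.] [  9. 272.] [0.6054 0.2434] L 0.2801 ang 88.3
yellow [442. 262.] [60. 32.] [0.5599 0.3077] L 0.0667 ang 12.0
yellow [ 67. 262.] [32. 60.] [ 0.5485 -0.0665] L 0.0662 ang 166.0
yellow [249. 182.] [131.  32.] [0.4741 0.1183] L 0.1254 ang -2.0
yellow [ 20. 344.] [58. 32.] [-0.0783  0.9207] L 0.1936 ang -165.3
yellow [194. 263.] [46. 11.] [0.1984 0.3222] L 0.164 ang -121.0
yellow [ 26. 224.] [33. 50.] [0.3398 0.9439] L 0.1835 ang -0.7
yellow [126. 177.] [43. 11.] [0.5114 0.5819] L 0.166 ang -161.6
yellow [284. 135.] [24. 25.] [ 0.6708 -0.0062] L 0.0936 ang -50.7
yellow [101. 100.] [20. 22.] [0.8151 0.6997] L 0.0828 ang -67.1
turn total [-0.0006 -0.001  -0.0003] rows>= 1.0 | shift total [1.000e-04 2.700e-03 3.829e-01] rows>= 4.0 q7 1.22
```

```bash
python3 -m creep '[[0.001,-0.006,0.07,0,0,0],[0.001,-0.007,0.08,0,0,0],[0.001,0,0.075,0,0,0],[0,0,0.06,0,0,0],[0,0,0.045,0,0,0],[0,0,0.03,0,0,0],[0,0,0.022,0,0,0],[0,0,0,0,0,0],[0,0,0,0,0,0]]'
python3 -m creep '[[0,0,0,0,0,0],[0,0,0,0,0,0],[0,0,0,0,0,0],[0,0,0,0,0,0],[0,0,0,0,0,0],[0,0,0,0,0,0],[0,0,0,0,0,0],[0,0,0,0,0,0],[0,0,0,0,0,0],[0,0,0,0,0,0]]' 1 20
python3 -m creep '[[0,0,-0.02,0,0,0],[0,0,-0.04,0,0,0],[0,0,-0.06,0,0,0],[0,0,-0.08,0,0,0],[0,0,-0.08,0,0,0],[0,0,-0.08,0,0,0],[0,0,0,0,0,0],[0,0,0,0,0,0]]'
cat >> h.py <<'E'
def tubeend(c,half,f,h=.0105):
    """offset along tool x of a held tube's middle, from its near end's top rim and face"""
    d=grab('wrist',f); M=np.array(d['mount']);K=np.array(d['intrinsics'])
    H=cv2.cvtColor(d['frame'],cv2.COLOR_RGB2HSV).astype(int);a,b=HUE[c];hh=(H[...,0]+90)%180-90 if a<0 else H[...,0]
    m=((hh>=a)&(hh<=b)&(H[...,1]>110)&(H[...,2]>40)).astype(np.uint8)
    sl=m[:235,225:287]; rows=[np.flatnonzero(sl[:,j])[0] for j in range(20,42) if sl[:,j].any()]; row=np.median(rows)
    v=M[:3,:3]@np.linalg.inv(K)@[255.,row,1]; o=M[:3,3]; z=-h-.015; e=(o+v*(z-o[2])/v[2])[0]
    lo=[np.flatnonzero(m[r,200:312]) for r in (int(row)+15,int(row)+45)]
    print('first colour row',row,'end',e.round(4),'middle at tool x',(e-half).round(4),'edge cols',[(q[0]+200,q[-1]+200) for q in lo])
E
python3 - <<'E'
from h import *
tubeend('yellow',.06,'w14.png')
go(.674,-.0102,.08,38.65)
E
```

```text
clock: 15.2
position: [0.4722, 0.116, 0.0063]
ee_rot: [-0.057, -3.14, 0.001]
force: [0.4, 0.1, 0.5]
width: 1.0
gripper_force: 0.0
clock: 16.03
position: [0.4724, 0.1171, 0.0063]
ee_rot: [-0.055, -3.141, -0.0]
force: [-0.3, -0.6, -0.0]
width: 0.327
gripper_force: 3.4
clock: 16.7
position: [0.4735, 0.1174, 0.1524]
ee_rot: [0.055, 3.137, 0.003]
force: [-0.7, 0.5, -1.9]
width: 0.317
gripper_force: 20.0
first colour row 121.0 end 0.061 middle at tool x 0.001 edge cols [(np.int64(222), np.int64(287)), (np.int64(223), np.int64(286))]
turn total [ 1.000e-04  6.000e-04 -3.388e-01] rows>= 6.0 | shift total [-0.1948 -0.5633  0.1772] rows>= 6.0 q7 1.24
```

```bash
python3 -m creep '[[0,0,0,0,0,-0.0565],[0,0,0,0,0,-0.0565],[0,0,0,0,0,-0.0565],[0,0,0,0,0,-0.0565],[0,0,0,0,0,-0.0565],[0,0,0,0,0,-0.0563],[-0.024,-0.07,0,0,0,0],[-0.024,-0.07,0,0,0,0],[-0.024,-0.07,0,0,0,0],[-0.024,-0.07,0,0,0,0],[-0.024,-0.07,0,0,0,0],[-0.024,-0.07,0.01,0,0,0],[-0.024,-0.07,0.02,0,0,0],[-0.024,-0.07,0.02,0,0,0],[0,0,0.05,0,0,0],[0,0,0.05,0,0,0],[0,0,0,0,0,0],[0,0,0,0,0,0]]'
python3 - <<'E'
from h import *
d=grab('wrist','w15.png'); print(yaw())
go(.6745,-.0094,.06,38.65)
E
```

```text
clock: 18.25
position: [0.6702, -0.0099, 0.0878]
ee_rot: [1.038, -2.96, -0.003]
force: [-0.3, 0.7, 0.2]
width: 0.322
gripper_force: 20.0
-141.33475521849425
turn total [ 0.0007 -0.0009  0.0001] rows>= 1.0 | shift total [-0.0065 -0.0042  0.0738] rows>= 1.0 q7 2.2
```

View pics/w15.png

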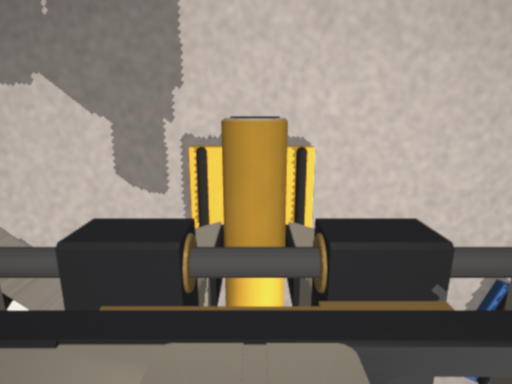

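The ribs sit at columns 202 and 301 against the tube at 255, so about 2.1 mm in tool −y is still to go. That agrees with the computed shift. Correcting and lowering.

```bash
python3 -m creep '[[-0.0065,-0.005,0.02,0,0,0],[0,0,0.04,0,0,0],[0,0,0.04,0,0,0],[0,0,0.03,0,0,0],[0,0,0.02,0,0,0],[0,0,0.01,0,0,0],[0,0,0.006,0,0,0],[0,0,0.004,0,0,0],[0,0,0,0,0,0],[0,0,0,0,0,0]]'
python3 -c "
from h import *
go(.6745,-.0094,.0163,38.65)
d=grab('wrist','w16.png');cv2.imwrite('pics/w16c.png',cv2.cvtColor(d['frame'],4)[90:240,150:360])"
```

```text
clock: 19.13
position: [0.676, -0.0098, 0.023]
ee_rot: [-1.039, 2.964, -0.0]
force: [-0.3, -0.6, -1.3]
width: 0.321
gripper_force: 20.0
turn total [-0.0003  0.0004  0.    ] rows>= 1.0 | shift total [0.0023 0.0032 0.0166] rows>= 1.0 q7 2.2
```

Run:
```python
from h import *
i=cv2.imread('pics/w16.png')
for r in (165,180,195,205):
    g=cv2.medianBlur(i,3)[r].max(1); q=[c for c in range(170,345) if g[c]<60]; print(r,q)
```

```text
165 [183, 184, 185, 186, 187, 188, 189, 190, 191, 192, 193, 194, 195, 320, 321, 322, 323, 324, 325, 326, 327, 328, 329, 330, 331]
180 [184, 185, 186, 187, 188, 189, 190, 191, 192, 193, 194, 195, 196, 319, 320, 321, 322, 323, 324, 325, 326, 327, 328, 329, 330]
195 [184, 185, 186, 187, 188, 189, 190, 191, 192, 193, 194, 195, 196, 318, 319, 320, 321, 322, 323, 324, 325, 326, 327, 328, 329]
205 [185, 186, 187, 188, 189, 190, 191, 192, 193, 194, 195, 196, 197, 318, 319, 320, 321, 322, 323, 324, 325, 326, 327, 328, 329]
```

```bash
python3 -m creep '[[0.0023,0.0032,0,0,0,0],[0,0,0.004,0,0,0],[0,0,0.004,0,0,0],[0,0,0.003,0,0,0],[0,0,0.002,0,0,0],[0,0,0.001,0,0,0],[0,0,0,0,0,0],[0,0,0,0,0,0]]'
python3 -m creep '[[0,0,0.001,0,0,0],[0,0,0.001,0,0,0],[0,0,0,0,0,0],[0,0,0,0,0,0]]'
```

```text
clock: 19.85
position: [0.674, -0.0094, 0.0167]
ee_rot: [1.04, -2.965, -0.0]
force: [0.2, -0.1, -0.9]
width: 0.317
gripper_force: 20.0
clock: 20.18
position: [0.6742, -0.0095, 0.0161]
ee_rot: [-1.039, 2.964, -0.0]
force: [-0.5, 0.0, 0.6]
width: 0.32
gripper_force: 20.0
```

```bash
python3 -m creep '[[0,0,0.001,0,0,0],[0,0,0.001,0,0,0],[0,0,0,0,0,0],[0,0,0,0,0,0]]'
```

```text
clock: 20.52
position: [0.6742, -0.0095, 0.016]
ee_rot: [-1.039, 2.964, -0.0]
force: [-3.3, -0.9, 7.7]
width: 0.318
gripper_force: 20.0
```

Contact is at the expected height. Releasing and rising.

```bash
python3 -m creep '[[0,0,0,0,0,0],[0,0,0,0,0,0],[0,0,0,0,0,0],[0,0,0,0,0,0],[0,0,0,0,0,0],[0,0,0,0,0,0]]' 0.24 20
python3 -m creep '[[0,0,-0.01,0,0,0],[0,0,-0.02,0,0,0],[0,0,-0.03,0,0,0],[0,0,-0.06,0,0,0],[0,0,-0.08,0,0,0],[0,0,-0.08,0,0,0],[0,0,-0.08,0,0,0],[0,0,0,0,0,0],[0,0,0,0,0,0]]'
python3 - <<'E'
from h import *
meas('yellow',.025,f='w17.png')
go(.5209,.4146,.16,175.3)
E
```

```text
clock: 21.02
position: [0.674, -0.0094, 0.015]
ee_rot: [1.04, -2.964, -0.0]
force: [0.1, -0.7, -0.2]
width: 0.381
gripper_force: 0.0
clock: 21.77
position: [0.6758, -0.0094, 0.1631]
ee_rot: [-1.038, 2.959, -0.003]
force: [-0.1, -0.4, -0.2]
width: 0.38
gripper_force: 0.0
yellow [288. 272.] [ 77. 352.] [0.726  0.0719] L 0.3497 ang 128.7
yellow [178. 262.] [59. 14.] [ 0.7869 -0.0184] L 0.0637 ang 35.3
yellow [256. 180.] [134.  97.] [ 0.6754 -0.0083] L 0.1268 ang 38.7
turn total [-3.000e-04  1.300e-03  3.612e-01] rows>= 7.0 | shift total [0.4697 1.025  0.0024] rows>= 11.0 q7 2.2
```

View pics/w17.png

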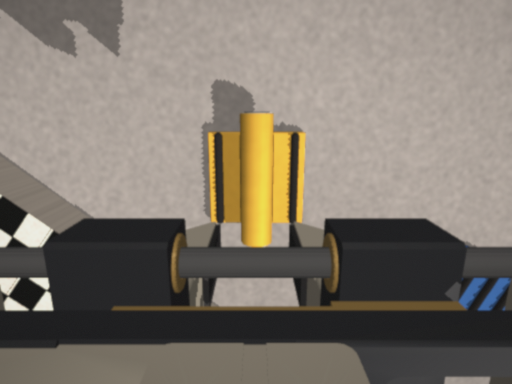

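The yellow tube lies in its middle groove at (256,180), with the ribs even at 218 and 294. Now the blue tube.

```bash
python3 -m creep '[[0,0,-0.04,0,0,0.0516],[0,0,-0.04,0,0,0.0516],[0,0,-0.02,0,0,0.0516],[0,0,0,0,0,0.0516],[0,0,0,0,0,0.0516],[0,0,0,0,0,0.0516],[0,0,0,0,0,0.0516],[0.036,0.079,0,0,0,0],[0.036,0.079,0,0,0,0],[0.036,0.079,0,0,0,0],[0.036,0.079,0,0,0,0],[0.036,0.079,0,0,0,0],[0.036,0.079,0,0,0,0],[0.036,0.079,0,0,0,0]]' -1
python3 -m creep '[[0.036,0.079,0,0,0,0],[0.036,0.079,0,0,0,0],[0.036,0.079,0,0,0,0],[0.036,0.079,0,0,0,0],[0.036,0.079,0,0,0,0],[0.036,0.079,0,0,0,0],[0,0,0,0,0,0],[0,0,0,0,0,0]]'
python3 - <<'E'
from h import *
print(yaw());meas('blue',.0165,f='w18.png')
go(.52,.4146,.005,175.3)
E
```

```text
clock: 22.98
position: [0.5901, 0.2204, 0.1981]
ee_rot: [-0.129, -3.137, 0.002]
force: [-0.0, 0.7, -0.2]
width: 1.001
gripper_force: 0.0
clock: 23.65
position: [0.5185, 0.4178, 0.1976]
ee_rot: [-0.121, -3.137, 0.001]
force: [0.5, -0.3, -0.4]
width: 1.001
gripper_force: 0.0
175.59427298928014
blue [150. 292.] [23. 27.] [0.6455 0.2864] L 0.0318 ang 105.5
blue [252. 178.] [132.  27.] [0.5247 0.4137] L 0.1423 ang -4.5
turn total [-0.0009 -0.0007  0.0009] rows>= 1.0 | shift total [ 0.     -0.0022  0.4823] rows>= 5.0 q7 0.81
```

```bash
python3 -m creep '[[-0.004,-0.005,0.07,0,0,0],[-0.004,-0.005,0.09,0,0,0],[0,0,0.09,0,0,0],[0,0,0.08,0,0,0],[0,0,0.06,0,0,0],[0,0,0.045,0,0,0],[0,0,0.027,0,0,0],[0,0,0.018,0,0,0],[0,0,0,0,0,0],[0,0,0,0,0,0]]'
python3 -m creep '[[0,0,0,0,0,0],[0,0,0,0,0,0],[0,0,0,0,0,0],[0,0,0,0,0,0],[0,0,0,0,0,0],[0,0,0,0,0,0],[0,0,0,0,0,0],[0,0,0,0,0,0],[0,0,0,0,0,0],[0,0,0,0,0,0]]' 1 20
python3 -m creep '[[0,0,-0.02,0,0,0],[0,0,-0.04,0,0,0],[0,0,-0.06,0,0,0],[0,0,-0.08,0,0,0],[0,0,-0.08,0,0,0],[0,0,-0.08,0,0,0],[0,0,0,0,0,0],[0,0,0,0,0,0]]'
python3 - <<'E'
from h import *
tubeend('blue',.07,'w19.png')
go(.6293,.2438,.09,15.05)
E
```

```text
clock: 24.53
position: [0.5246, 0.4108, 0.0078]
ee_rot: [0.13, 3.138, 0.0]
force: [0.1, 0.1, 0.5]
width: 1.0
gripper_force: 0.0
clock: 25.37
position: [0.5239, 0.4111, 0.0071]
ee_rot: [-0.129, -3.139, -0.0]
force: [0.4, 0.1, 0.0]
width: 0.323
gripper_force: 3.7
clock: 26.03
position: [0.525, 0.4119, 0.1539]
ee_rot: [0.129, 3.136, 0.005]
force: [-0.4, -0.8, -2.2]
width: 0.321
gripper_force: 20.0
first colour row 95.0 end 0.0709 middle at tool x 0.0009 edge cols [(np.int64(223), np.int64(287)), (np.int64(223), np.int64(286))]
turn total [ 0.0004  0.0004 -0.1645] rows>= 3.0 | shift total [-0.1456 -0.4724  0.1549] rows>= 5.0 q7 0.83
```

View pics/w19.png

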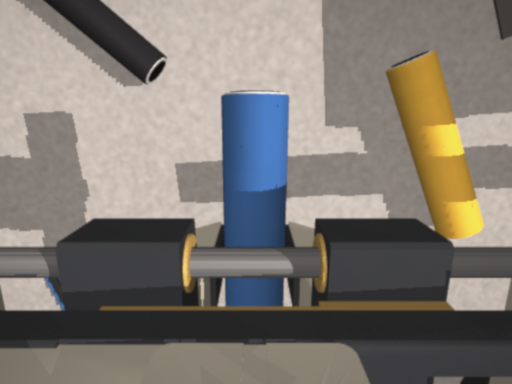

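The blue tube is held at (255,160). Its middle is about 1 mm along tool x from the TCP. Moving over the blue rest.

```bash
python3 -m creep '[[0,0,0,0,0,-0.0548],[0,0,0,0,0,-0.0548],[0,0,0,0,0,-0.0548],[-0.0248,-0.0788,0,0,0,0],[-0.0248,-0.0788,0,0,0,0],[-0.0248,-0.0788,0,0,0,0],[-0.0248,-0.0788,0,0,0,0],[-0.0248,-0.0788,0,0,0,0],[-0.0248,-0.0788,0,0,0,0],[0,0,0.05,0,0,0],[0,0,0.05,0,0,0],[0,0,0.05,0,0,0],[0,0,0.05,0,0,0],[0,0,0.03,0,0,0],[0,0,0,0,0,0],[0,0,0,0,0,0]]'
cat >> h.py <<'E'
def cols(f):
    i=cv2.medianBlur(cv2.imread('pics/'+f),3)
    for r in (165,185,205):
        g=i[r].max(1); L=[c for c in range(165,222) if g[c]<60]; Q=[c for c in range(290,345) if g[c]<60]
        if L and Q: print(r,np.mean(L).round(1),np.mean(Q).round(1),'err mm (move tool y)',(((np.mean(L)+np.mean(Q))/2-254.8)*72/(np.mean(Q)-np.mean(L))).round(2))
E
python3 - <<'E'
from h import *
grab('wrist','w20.png'); cols('w20.png')
go(.6304,.2441,.0175,15.05)
E
```

```text
clock: 27.42
position: [0.6297, 0.2436, 0.0581]
ee_rot: [0.411, -3.112, 0.001]
force: [-0.1, -0.4, 0.4]
width: 0.321
gripper_force: 20.0
165 197.3 311.0 err mm (move tool y) -0.4
185 199.5 310.5 err mm (move tool y) 0.13
205 200.5 309.5 err mm (move tool y) 0.13
turn total [-0.     -0.0001 -0.0001] rows>= 1.0 | shift total [0.0002 0.0005 0.1045] rows>= 2.0 q7 1.44
```

```bash
python3 -m creep '[[0,0,0.025,0,0,0],[0,0,0.025,0,0,0],[0,0,0.02,0,0,0],[0,0,0.012,0,0,0],[0,0,0.008,0,0,0],[0,0,0.005,0,0,0],[0,0,0.003,0,0,0],[0,0,0,0,0,0],[0,0,0,0,0,0]]'
python3 -c "
from h import *
grab('wrist','w21.png'); cols('w21.png')
go(.6304,.2441,.0175,15.05)"
```

```text
clock: 28.22
position: [0.6307, 0.2439, 0.0202]
ee_rot: [-0.411, 3.114, 0.0]
force: [-0.0, -0.1, -0.7]
width: 0.318
gripper_force: 20.0
165 186.5 323.5 err mm (move tool y) 0.11
185 187.5 322.5 err mm (move tool y) 0.11
205 188.5 321.0 err mm (move tool y) -0.03
turn total [ 0.0001  0.0003 -0.0002] rows>= 1.0 | shift total [0.0007 0.0006 0.0069] rows>= 1.0 q7 1.44
```

```bash
python3 -m creep '[[0,0,0.001,0,0,0],[0,0,0.001,0,0,0],[0,0,0.001,0,0,0],[0,0,0.001,0,0,0],[0,0,0.001,0,0,0],[0,0,0,0,0,0],[0,0,0,0,0,0]]'
python3 -m creep '[[0,0,0.001,0,0,0],[0,0,0.001,0,0,0],[0,0,0,0,0,0],[0,0,0,0,0,0]]'
```

```text
clock: 28.85
position: [0.6304, 0.2438, 0.0179]
ee_rot: [0.411, -3.114, 0.0]
force: [-0.3, 0.7, -1.1]
width: 0.321
gripper_force: 20.0
clock: 29.18
position: [0.6306, 0.2442, 0.0174]
ee_rot: [-0.411, 3.114, 0.001]
force: [-0.6, 1.1, 2.0]
width: 0.316
gripper_force: 20.0
```

```bash
python3 -m creep '[[0,0,0.001,0,0,0],[0,0,0,0,0,0],[0,0,0,0,0,0]]'
python3 -m creep '[[0,0,0,0,0,0],[0,0,0,0,0,0],[0,0,0,0,0,0],[0,0,0,0,0,0],[0,0,0,0,0,0],[0,0,0,0,0,0]]' 0.24 20
python3 -m creep '[[0,0,-0.01,0,0,0],[0,0,-0.02,0,0,0],[0,0,-0.03,0,0,0],[0,0,-0.06,0,0,0],[0,0,-0.08,0,0,0],[0,0,-0.08,0,0,0],[0,0,-0.08,0,0,0],[0,0,-0.08,0,0,0],[0,0,-0.08,0,0,0],[0,0,0,0,0,0],[0,0,0,0,0,0]]'
python3 - <<'E'
from h import *
import pickle
w=meas('blue',.025,f='w22.png'); s=grab('side','s22.png'); t=grab('top','t22.png')
a=cv2.resize(cv2.cvtColor(w['frame'],4)[:240],(400,188)); b=cv2.resize(cv2.cvtColor(s['frame'],4)[100:288,200:400],(400,376))
cc=cv2.resize(cv2.cvtColor(t['frame'],4)[100:230,120:380],(400,200))
cv2.imwrite('pics/fin.png',np.hstack([np.vstack([a,cc]),cv2.resize(b,(400,388))]))
E
```

```text
clock: 29.43
position: [0.6307, 0.2444, 0.0172]
ee_rot: [-0.411, 3.114, 0.001]
force: [-1.3, 1.3, 5.0]
width: 0.318
gripper_force: 20.0
clock: 29.93
position: [0.6305, 0.2437, 0.0166]
ee_rot: [0.411, -3.115, 0.0]
force: [0.4, -0.1, 0.3]
width: 0.379
gripper_force: 0.0
clock: 30.85
position: [0.6318, 0.2443, 0.2287]
ee_rot: [-0.41, 3.109, 0.003]
force: [0.2, 0.5, 0.1]
width: 0.379
gripper_force: 0.0
blue [254. 166.] [126.  79.] [0.6307 0.2439] L 0.1425 ang 15.0
```

View pics/fin.png

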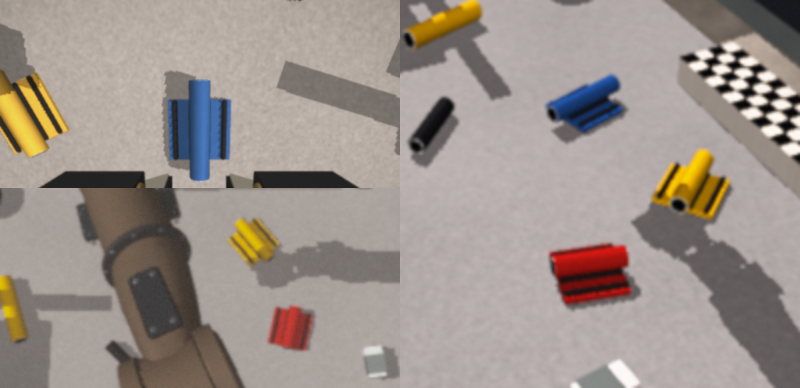

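All three tubes lie in the middle grooves of their own rests: blue at (199,130), and in the side crop blue (585,98), yellow (690,180) and red (590,262). The black tube and battery look untouched, and the gripper is clear of everything.

```bash
python3 -c "
from cell import arm
print(arm.sign_off())"
```

```text
the job is handed in; nothing more can be done
None
```

The red, yellow (the smallest of three) and blue tubes are each in the middle groove of their own rest, set down gently and centred to within a few millimetres; I left the bystanders alone and handed the job in at about 31 s.

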